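Set the rusk drier's selector to sliced rusks and start it

ROBOT

A 7-joint arm with a two-finger parallel gripper is mounted at the origin on the work surface. World frame = base frame: x ahead of the robot, y to its left, z up, the work surface at z = 0. Lengths are in mm, angles in rad, forces in N, time in s.
With the tool pointing down it reaches from about 425 to 1025 mm from the base axis. Payload 9.4 kg.
Tool frame: the origin (TCP) lies midway between the tips of the shut fingers; the grasp point (between the pads) lies 19 mm behind it; z points along the fingers, y is the line along which they close (so a half turn about z gives the same grasp; the last joint's range is limited). The gripper opens to 85 mm and grips with 20 to 120 N. Pads are 22 mm wide; open, the fingers measure 114 mm over their backs; the gripper's body (76 mm by 85 mm) begins 54 mm behind the grasp point. The pads swing forward as they close: fully open they stand 13 mm farther back than shut.
Start: joints at [-1.237, 0.599, -0.003, 1.599, 0.002, 0.943, -0.08], TCP at [289.527, 664.679, 231.275] pointing down, gripper open.
Joint ranges: [-2.57, 2.57], [-0.35, 1.97], [-1.29, 1.29], [0.11, 2.56], [-1.05, 4.19], [0.11, 1.86], [-2.63, 2.63]. Speed limits (rad/s): [2.22, 2.22, 3.01, 3.01, 3.14, 3.14, 3.14].

INTERFACE

Orientations are given as a unit quaternion [w, x, y, z].
In Python, from cell import state, capture, ticket gives the robot as it stands.
- The arm moves only by the tool jog_arm, never from a script. Its argument "steps" is a list of rows, each a list of 7 numbers: the shift along the tool's x, y, z in m, then the turn, a rotation vector about the tool's x, y, z in rad, then the gripper command: -1 is fully open, 1 is shut, values between are in proportion. A call has 1 to 10 rows; each row is the pose to reach, as a shift and turn from the pose commanded when the call began, along the tool's axes at that moment; what a row does not reach only later rows make up. A row lasts 1/12 s, in which the tool goes at most 41.7 mm and 7.16 degrees, less where a joint would pass 70% of its speed; a pose out of reach is approached as far as the arm can. A call with a gripper value outside its range is refused whole. The fingers move at their own pace and stop on an object; the grip force is fixed at half the most. Time passes only in rows, so rows that repeat a pose let the fingers close. It gives the time, the measured TCP pose, the force, the opening and the grip force at its end, in the units of the state.
- state(): the state, without advancing time (a new reading comes with each control period).
- capture(name): name is "side" or "top"; returns a dict with "pixels" (384x512x3 uint8, red, green, blue), "depth" (384x512 float32, mm along the optical axis (not along the pixel's ray), 0 where there is no reading), "fov_y" (degrees; the focal length in pixels is half the picture's height over the tangent of half this angle, whatever the lens; pixels are square), "cx", "cy" (the principal point, pixels), "camera_from_world" (4x4, takes a point from world to camera coordinates). Camera axes: x right, y down, z forward; pixel columns grow to the right and rows downward; lengths in mm; the calibration is good to about 2 mm. A picture is of the moment at which its call begins.
- ticket.hand_in(): hands the job in; it is judged then, once.
The state is a dict: "clock": time; "qpos": joint angles; "dq": joint speeds; "effort": joint torques, N m; "eef_pos": TCP position; "ee_rot": TCP orientation; "wrist_force": force on the tool from outside, world axes, zero at the start; "wrist_torque": the same for the moment, N m; "finger_gap": opening from 0.0 (shut) to 1.0 (fully open); "gripper_force": force on a finger pad.
Only numpy, scipy, OpenCV 4.12 (cv2) and the standard library are available. Lean on these libraries where they do the work, as an engineer would, in place of code of your own. Each camera call takes 0.05 s, during which the arm holds its last target. There are 200 camera calls.

TASK

Set the rusk drier to its sliced-rusk programme: with shut fingertips push the selector's upright tab round from the side, click by click, until it points at the badge that shows three parallel slices, then press the round steel start button fully down and let it come back up. Do not start the drier on any other setting, do not pinch the tab or put the fingers astride it, and leave the rusk, loaf, mug and jar where they are.

Things in the scene. Friction and masses are not known exactly. Their poses are not given: they have to be found in the camera images.
- selector (a joint): Angle of the selector (rad, positive is anticlockwise seen from above), 0 at the start, where the tab points at a small steel dot between the badges. It clicks at -1.2, -0.6, 0, 0.6 and 1.2 (the badges stand at all of these but 0), stops at +-1.35, and pulls itself to the nearest click when let go. Pushing it at the tab takes about 2 to 3 N.
- selector_axis (a point): Point on the selector's upright axis, 78 mm above the table, on top of a steel boss in the middle of the aluminium selector disc (120 mm across, its top 72 mm above the table). It turns with the selector: its x axis points from the tab towards the axis, away from the badge pointed at; z is up.
- tab_top (a point): Centre of the top of the selector's tab, 104 mm above the table, 56 mm from the axis. The tab is a black block 32 mm long along the radius (40 to 72 mm from the axis), 16 mm thick across it, standing 32 mm above the disc, with an aluminium line along its top. Beyond the disc's rim (60 mm) it overhangs the unit's top, its underside 66 mm above the table.
- pointer (a point): Point in the air where the tab points: 95 mm from the axis, on the line from the axis through the tab, 64 mm above the table. It lies over a badge's centre when the selector is set to that badge.
- badge_slices: Round white badge, 46 mm across, 4 mm thick, black relief 1.5 to 3 mm high showing three parallel bars, the slices. Fixed on the unit's top (60 mm above the table), its centre 95 mm from the selector's axis. The four badges swap places from run to run. Origin: centre of its underside.
- badge_loaf: Round white badge, 46 mm across, 4 mm thick, black relief 1.5 to 3 mm high showing one long rounded bar. Fixed on the unit's top (60 mm above the table), its centre 95 mm from the selector's axis. The four badges swap places from run to run. Origin: centre of its underside.
- badge_bun: Round white badge, 46 mm across, 4 mm thick, black relief 1.5 to 3 mm high showing a solid disc. Fixed on the unit's top (60 mm above the table), its centre 95 mm from the selector's axis. The four badges swap places from run to run. Origin: centre of its underside.
- badge_ring: Round white badge, 46 mm across, 4 mm thick, black relief 1.5 to 3 mm high showing a ring. Fixed on the unit's top (60 mm above the table), its centre 95 mm from the selector's axis. The four badges swap places from run to run. Origin: centre of its underside.
- start (a joint): Travel of the start button (m): 0 up, 0.006 fully down; a spring brings it back up, fully down takes 5 N.
- start_top (a point): Centre of the top of the round start button, steel, 32 mm across, in a black housing on the unit's top, beyond the selector as seen from the robot; pressed straight down.
- unit: Grey control unit fixed to the table, 270 x 270 mm, top 60 mm above the table. Origin: on the selector's axis, at table height; the start button is at x = 100 mm, y = 50 mm in its frame, and the steel dot and the badges fan round its -x side.
- rusk: Loose bread rusk on the unit's top to the right of the start button, 70 x 34 x 35 mm. Origin: centre of its underside.
- loaf: Loose small loaf on the table to the left of the unit, 170 x 58 x 60 mm. Origin: centre of its underside.
- mug: White mug on the table to the right of the unit, 80 mm across, 90 mm high. Origin: centre of its underside.
- jar: Glass jar with a steel cap on the table to the right of the unit, beyond the mug, 70 mm across, 110 mm high. Origin: centre of its underside.

How it is judged:
By the outcome, as a careful person would: the job done as asked, in the order asked, and still so for the second after the job is handed in, with the robot touching nothing.
It also fails if it takes over 53 s, if anything falls off the work surface, if the arm or the gripper's body presses on something with over 40 N, if the wrist force passes 120 N, or if a joint passes its speed limit or range.

## Working session

There is one attempt and no reset: what is moved stays moved. The work goes in short steps, Python scripts to look and compute and a tool call to move; the robot and the scene stay as the last step left them, time stands still between calls to the robot, and variables do not carry over. Pictures are saved under pics/ and viewed, at most 10 in all, crops included, and the job is handed in when it is done.

Besides the shell and the picture viewer there is one more tool, called after "Call:" as name(argument=value, ...), one argument or row to a line, values as JSON. jog_arm: Moves the arm, as the interface text tells. Its arguments: {"type":"object","properties":{"steps":{"type":"array"}},"required":["steps"]}

```bash
mkdir -p pics; cat > h.py <<'E'
import numpy as np, cv2
from cell import state, capture
def cam(n):
    c=capture(n); c['f']=192/np.tan(np.radians(c['fov_y'])/2); c['T']=np.array(c['camera_from_world']); return c
def ray(c,u,v,z):
    "pixel -> world point on plane z"
    W=np.linalg.inv(c['T']); d=W[:3,:3]@[(u-c['cx'])/c['f'],(v-c['cy'])/c['f'],1]; o=W[:3,3]
    return o+d*(z-o[2])/d[2]
def proj(c,p):
    q=c['T']@np.r_[p,1]; return c['cx']+c['f']*q[0]/q[2], c['cy']+c['f']*q[1]/q[2]
def save(c,n): cv2.imwrite('pics/'+n,c['pixels'][:,:,::-1])
E
python3 - <<'E'
from h import *
import pickle
for n in('top','side'):
    c=cam(n); save(c,n+'0.png'); pickle.dump(c,open(n+'0.pkl','wb')); print(n,np.linalg.inv(c['T'])[:3].round(3).tolist(),c['f'])
print(state())
E
```

```text
top [[0.013, -0.999, 0.047, 526.979], [-1.0, -0.013, -0.009, 4.449], [0.01, -0.047, -0.999, 1159.269]] 382.50467417544104
side [[0.909, -0.327, 0.257, 286.383], [-0.416, -0.715, 0.562, -602.013], [-0.001, -0.618, -0.786, 953.602]] 468.0358079193802
{'clock': 0.1, 'qpos': array([-1.23665742,  0.60006365, -0.00256224,  1.60003573,  0.0017972 ,
        0.94290452, -0.07979978]), 'dq': array([-6.44736620e-04, -8.19392292e-04,  2.48443852e-05, -1.61703775e-03,
       -9.07900959e-04, -1.04231682e-03, -1.09155536e-03]), 'effort': array([ 5.48752942e-03, -7.77995539e+01,  1.57013364e+00, -2.58625907e+01,
        1.26606796e-02,  5.58746135e-03, -3.38983932e-05]), 'eef_pos': array([289.38307146, 664.2888623 , 230.49470903]), 'ee_rot': array([-8.52403680e-05,  2.03942208e-01,  9.78982676e-01, -6.99307047e-04]), 'wrist_force': array([-0.38594563, -0.33585726,  0.01747699]), 'wrist_torque': array([ 0.02372217, -0.01827549,  0.02615161]), 'gripper_force': 0.0, 'finger_gap': 1.002251520483273}
```

View pics/top0.png

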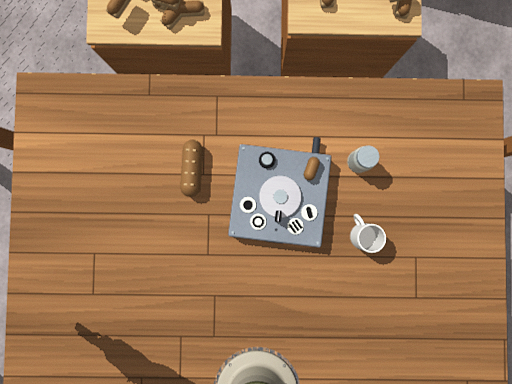

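View pics/side0.png

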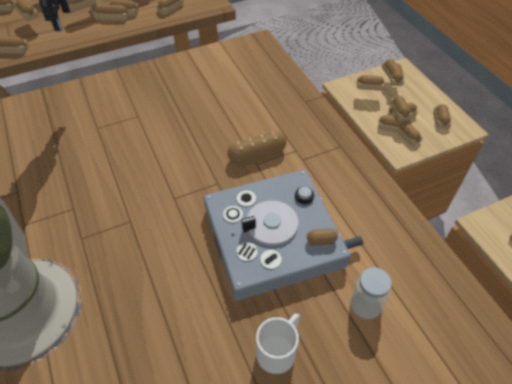

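The top view shows the selector disc at about (280,197), the tab at (278,216), badges bun (248,205), ring (258,222), slices (296,226) and loaf (309,213), and the start button at (267,160). The slices badge looks one click anticlockwise (+0.6). Next I'll measure these points.

```bash
python3 - <<'E'
from h import *
import pickle
from scipy.optimize import least_squares
c=pickle.load(open('top0.pkl','rb')); im=c['pixels'].astype(int)
crop=c['pixels'][135:255,220:340,::-1]; cv2.imwrite('pics/crop.png',cv2.resize(crop,(600,600),interpolation=cv2.INTER_CUBIC))
for n,seeds,z in(('top',dict(bun=(248,205),ring=(258,222),slices=(296,226),loaf=(309,213)),64),('side',dict(bun=(246,198),ring=(233,213),slices=(247,252),loaf=(271,259)),64)):
    c=pickle.load(open(n+'0.pkl','rb'));im=c['pixels'].astype(int); P={}
    for k,(u,v) in seeds.items():
        w=np.zeros(im.shape[:2],np.uint8); w[v-13:v+14,u-13:u+14]=1
        m=((im.min(2)>205)&(w>0)).astype(np.uint8)
        num,l,st,ce=cv2.connectedComponentsWithStats(m,connectivity=8)
        ok=[i for i in range(1,num) if np.hypot(*(ce[i]-(u,v)))<7]
        pts=np.argwhere(np.isin(l,ok))[:,::-1].astype(np.float32)
        (a,b),(w1,h1),_=cv2.fitEllipse(cv2.convexHull(pts)) if len(pts)>6 else ((u,v),(0,0),0)
        P[k]=ray(c,a,b,64)[:2]; print(n,k,round(a,1),round(b,1),round(w1,1),round(h1,1),P[k].round(1), len(pts))
    ang=dict(zip(P,[-1.2,-.6,.6,1.2]))
    f=lambda p:np.concatenate([P[k]-p[:2]-95*np.array([np.cos(np.pi+p[2]+ang[k]),np.sin(np.pi+p[2]+ang[k])]) for k in P])
    r=least_squares(f,[600,0,0]); x,y,t=r.x; print(n,'axis',r.x.round(3),'res',r.fun.round(1))
    R=np.array([[np.cos(t),-np.sin(t)],[np.sin(t),np.cos(t)]])
    s=R@[100,50]+[x,y]; print('start xy',s.round(1),'proj',[np.round(proj(c,[*s,z]),1) for z in(60,80)], 'tab proj',np.round(proj(c,[*(R@[-56,0]+[x,y]),104]),1),'axis proj',np.round(proj(c,[x,y,78]),1))
    W=np.linalg.inv(c['T']); 
    u,v=map(int,np.round(proj(c,[*s,75])))
    for vv in range(v-2,v+3):
        for uu in range(u-1,u+2):
            d=c['depth'][vv,uu]; print((W@[(uu-c['cx'])/c['f']*d,(vv-c['cy'])/c['f']*d,d,1])[:3].round(0),end=' ')
    print()
E
```

```text
top bun 247.4 204.3 15.6 15.7 [550.9  33.8] 121
top ring 257.5 221.1 15.7 16.2 [503.4   4.1] 128
top slices 295.1 225.7 15.0 16.2 [ 491.4 -103.5] 103
top loaf 308.8 211.9 15.5 16.2 [ 531.6 -142.3] 144
top axis [ 5.75392e+02 -5.81240e+01 -1.09000e-01] res [ 0.1  0.2  0.1  0.3 -0.2 -0.6  0.   0.1]
start xy [680.2 -19.3] proj [array([266.5, 159.8]), array([266.6, 158.8])] tab proj [278.  215.7] axis proj [279.9 196. ]
[685. -17.  82.] [686. -20.  80.] [685. -23.  83.] [683. -18.  80.] [682. -20.  82.] [682. -23.  84.] [680. -18.  81.] [679. -20.  87.] [680. -23.  76.] [677. -18.  80.] [676. -20.  84.] [677. -23.  83.] [674. -18.  82.] [674. -20.  83.] [674. -23.  83.] 
side bun 246 198 0 0 [549.8  31.1] 0
side ring 232.8 212.7 3.5 4.6 [504.2   4.3] 15
side slices 247 252 0 0 [ 491.2 -107.1] 0
side loaf 267.5 257.0 17.0 24.5 [ 526.7 -137.2] 37
side axis [ 5.7396e+02 -5.9189e+01 -1.2400e-01] res [-0.9 -1.8  1.4  0.5  1.6 -4.3 -2.1  5.6]
start xy [679.4 -21.9] proj [array([304. , 197.1]), array([304.7, 192. ])] tab proj [247.9 218.8] axis proj [271.6 219.3]
[679. -19.  81.] [681. -20.  81.] [682. -22.  83.] [677. -23.  82.] [678. -25.  85.] [682. -23.  80.] [676. -25.  81.] [676. -28.  85.] [680. -27.  81.] [672. -31.  87.] [676. -29.  81.] [680. -28.  79.] [673. -30.  81.] [675. -32.  82.] [678. -31.  80.]
```

View pics/crop.png

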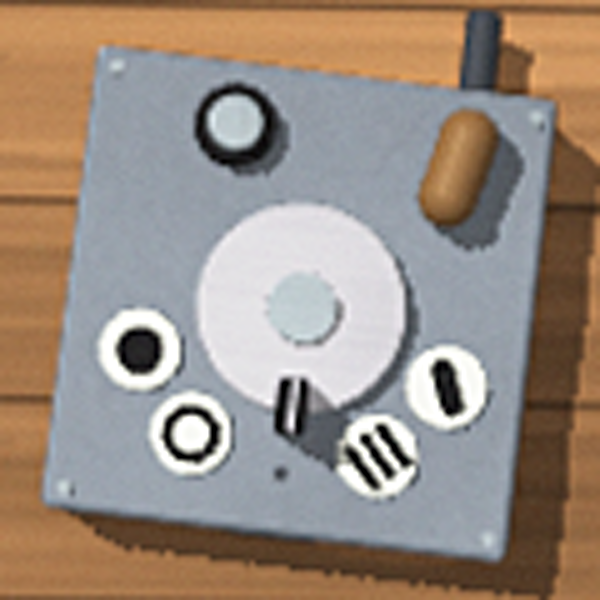

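The crop confirms it: the three bars sit one click anticlockwise of the steel dot, and the four badges fit a 95 mm circle to under 1 mm. That puts the axis at (575,-58), yaw -0.109, and the start button at (680,-19) with its top at z≈82. I'll come in from the left side of the tab.

```bash
cat >> h.py <<'E'
from scipy.spatial.transform import Rotation as Ro
AX=np.array([575.4,-58.1]); YAW=-0.109
def polar(phi,tang,z,r=58):
    "tool target: selector angle phi, offset tang (mm) on clockwise side, tool x along the radius"
    a=np.pi+YAW+phi; e=np.array([np.cos(a),np.sin(a)]); t=np.array([e[1],-e[0]])
    return np.r_[AX+r*e+tang*t,z],a
def go(*targets):
    s=state(); R=Ro.from_quat(np.array(s['ee_rot'])[[1,2,3,0]]); 
    for p,a in targets:
        T=Ro.from_matrix(np.array([[np.cos(a),np.sin(a),0],[np.sin(a),-np.cos(a),0],[0,0,-1]]))
        print(np.round(p,1),'shift m',(R.inv().apply(p-s['eef_pos'])/1000).round(4),'turn',(R.inv()*T).as_rotvec().round(4))
    print('F',s['wrist_force'].round(1),'pos',s['eef_pos'].round(1),'clock',s['clock'],'gap',round(s['finger_gap'],3))
E
python3 -c "
from h import *
go(polar(0,50,200))"
```

```text
[523.2  -2.1 200. ] shift m [-0.4804 -0.5175  0.0313] turn [-1.400e-03 -1.000e-04 -3.018e-01]
F [-0.4 -0.3  0. ] pos [289.4 664.3 230.5] clock 0.1 gap 1.002
```

Call:
jog_arm(
  steps=[
    [-0.24,-0.26,0,0,0,-0.15,1],
    [-0.24,-0.26,0,0,0,-0.15,1],
    [-0.24,-0.26,0,0,0,-0.15,1],
    [-0.24,-0.26,0,0,0,-0.15,1],
    [-0.24,-0.26,0,0,0,-0.15,1],
    [-0.24,-0.26,0,0,0,-0.15,1],
    [-0.24,-0.26,0,0,0,-0.15,1],
    [-0.24,-0.26,0,0,0,-0.15,1],
    [-0.24,-0.26,0,0,0,-0.15,1],
    [-0.24,-0.26,0,0,0,-0.15,1],
  ],
)

```text
clock: 0.93
eef_pos: [407.5, 324.7, 231.3]
ee_rot: [0.0, 0.133, 0.991, -0.001]
wrist_force: [-0.7, -0.4, -0.8]
finger_gap: 0.002
gripper_force: 0.0
```

```bash
python3 -c "
from h import *
go(polar(0,50,200))"
```

```text
[523.2  -2.1 200. ] shift m [-0.198  -0.2844  0.0322] turn [-0.0028  0.0006 -0.1587]
F [-0.7 -0.4 -0.8] pos [407.5 324.7 231.3] clock 0.9333 gap 0.002
```

Call:
jog_arm(
  steps=[
    [-0.195,-0.282,0.02,0,0,-0.158,1],
    [-0.195,-0.282,0.02,0,0,-0.158,1],
    [-0.195,-0.282,0.02,0,0,-0.158,1],
    [-0.195,-0.282,0.02,0,0,-0.158,1],
    [-0.195,-0.282,0.02,0,0,-0.158,1],
    [-0.195,-0.282,0.02,0,0,-0.158,1],
    [-0.195,-0.282,0.02,0,0,-0.158,1],
    [-0.195,-0.282,0.02,0,0,-0.158,1],
    [-0.195,-0.282,0.02,0,0,-0.158,1],
    [-0.195,-0.282,0.02,0,0,-0.158,1],
  ],
)

```text
clock: 1.77
eef_pos: [522.3, 4.4, 210.8]
ee_rot: [-0.0, 0.054, 0.999, -0.001]
wrist_force: [-0.6, -0.2, -0.2]
finger_gap: 0.001
gripper_force: 0.0
```

```bash
python3 -c "
from h import *
go(polar(0,50,200),polar(0,50,84))"
```

```text
[523.2  -2.1 200. ] shift m [-0.0016 -0.0063  0.0109] turn [-0.0011 -0.      0.0005]
[523.2  -2.1  84. ] shift m [-0.0016 -0.0062  0.1269] turn [-0.0011 -0.      0.0005]
F [-0.6 -0.2 -0.2] pos [522.3   4.4 210.8] clock 1.7667 gap 0.001
```

Call:
jog_arm(
  steps=[
    [-0.002,-0.004,0.04,0,0,0,1],
    [-0.002,-0.004,0.075,0,0,0,1],
    [-0.002,-0.004,0.1,0,0,0,1],
    [-0.002,-0.004,0.115,0,0,0,1],
    [-0.002,-0.004,0.125,0,0,0,1],
    [-0.002,-0.004,0.125,0,0,0,1],
    [-0.002,-0.004,0.125,0,0,0,1],
  ],
)

```text
clock: 2.35
eef_pos: [523.0, 4.7, 86.3]
ee_rot: [-0.0, 0.051, 0.999, 0.0]
wrist_force: [-0.1, 0.1, -0.9]
finger_gap: 0.004
gripper_force: 0.0
```

```bash
python3 -c "
from h import *
go(polar(0,50,84),polar(0,30,84),polar(0,22,84),polar(0.15,22,84),polar(0.3,22,84),polar(0.45,22,84),polar(0.6,22,84))
for n in ('top',): c=cam(n); cv2.imwrite('pics/a.png',cv2.resize(c['pixels'][130:260,200:340,::-1],(560,520)))"
```

```text
[523.2  -2.1  84. ] shift m [-0.0009 -0.0067  0.0023] turn [ 0.0003 -0.0006  0.0076]
[521. -22.  84.] shift m [-0.0007 -0.0267  0.0023] turn [ 0.0003 -0.0006  0.0076]
[520.1 -29.9  84. ] shift m [-0.0007 -0.0347  0.0023] turn [ 0.0003 -0.0006  0.0076]
[516.5 -38.5  84. ] shift m [ 0.002  -0.0436  0.0023] turn [ 0.0003 -0.0006 -0.1424]
[514.3 -47.5  84. ] shift m [ 0.0034 -0.0528  0.0023] turn [ 0.0004 -0.0005 -0.2924]
[513.4 -56.8  84. ] shift m [ 0.0033 -0.0621  0.0023] turn [ 4.000e-04 -5.000e-04 -4.424e-01]
[513.9 -66.   84. ] shift m [ 0.0019 -0.0713  0.0023] turn [ 4.000e-04 -5.000e-04 -5.924e-01]
F [-0.1  0.1 -0.9] pos [523.    4.7  86.3] clock 2.35 gap 0.004
```

View pics/a.png

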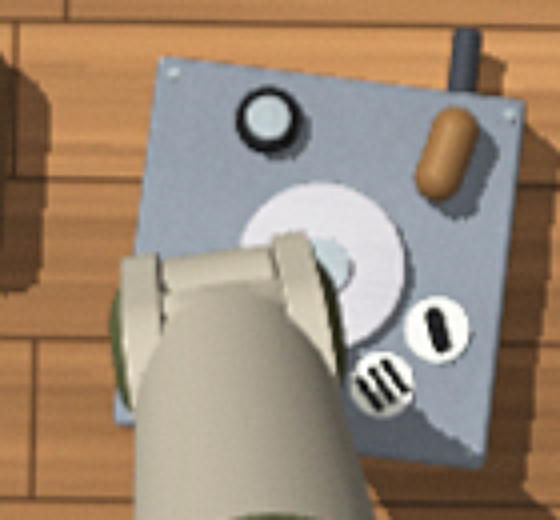

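The top view shows the wrist hiding the tab, while the slices badge at (382,383) of the crop is still clear. I'll push slowly along the arc, watching the force.

Call:
jog_arm(
  steps=[
    [-0.001,-0.01,0.001,0,0,0,1],
    [-0.001,-0.018,0.001,0,0,0,1],
    [-0.001,-0.024,0.001,0,0,0,1],
    [-0.001,-0.03,0.001,0,0,0,1],
    [-0.001,-0.035,0.001,0,0,0,1],
    [0.0005,-0.039,0.001,0,0,-0.07,1],
    [0.002,-0.0435,0.001,0,0,-0.14,1],
    [0.002,-0.0435,0.001,0,0,-0.14,1],
  ],
)

```text
clock: 3.07
eef_pos: [516.6, -40.6, 85.5]
ee_rot: [0.0, -0.02, 1.0, -0.0]
wrist_force: [2.0, 1.9, -0.1]
finger_gap: -0.003
gripper_force: 0.8
```

```bash
python3 -c "
from h import *
go(polar(0.15,22,84),polar(0.3,22,84),polar(0.45,22,84),polar(0.6,22,84))
for n in ('side',): c=cam(n); cv2.imwrite('pics/b.png',cv2.resize(c['pixels'][150:300,190:350,::-1],(640,600)))"
```

```text
[516.5 -38.5  84. ] shift m [-0.0001  0.0021  0.0015] turn [-0.0001  0.0007 -0.002 ]
[514.3 -47.5  84. ] shift m [ 0.0026 -0.0068  0.0015] turn [-1.00e-04  6.00e-04 -1.52e-01]
[513.4 -56.8  84. ] shift m [ 0.0038 -0.016   0.0015] turn [-2.00e-04  6.00e-04 -3.02e-01]
[513.9 -66.   84. ] shift m [ 0.0037 -0.0253  0.0015] turn [-2.00e-04  6.00e-04 -4.52e-01]
F [ 2.   1.9 -0.1] pos [516.6 -40.6  85.5] clock 3.0667 gap -0.003
```

View pics/b.png

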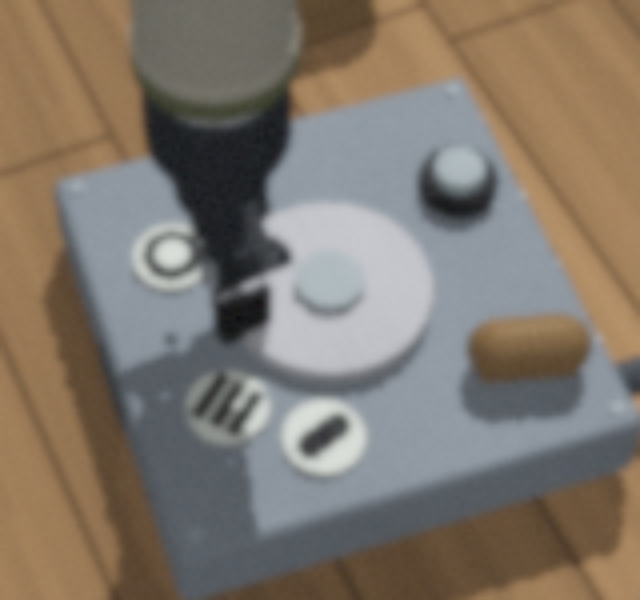

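The side view shows the shut fingers against the tab's left face, with the tab (245,315) already turning towards the slices badge (228,408), so I'll continue along the arc.

Call:
jog_arm(
  steps=[
    [0.0015,-0.0035,0,0,0,-0.075,1],
    [0.0025,-0.007,0,0,0,-0.15,1],
    [0.003,-0.0115,0,0,0,-0.225,1],
    [0.0038,-0.016,0,0,0,-0.3,1],
    [0.0038,-0.019,0,0,0,-0.35,1],
    [0.0038,-0.022,0,0,0,-0.4,1],
    [0.0038,-0.022,0,0,0,-0.4,1],
    [0.0038,-0.022,0,0,0,-0.4,1],
  ],
)

```text
clock: 3.78
eef_pos: [513.5, -61.8, 85.3]
ee_rot: [-0.0, -0.215, 0.977, 0.0]
wrist_force: [0.5, -0.1, 0.1]
finger_gap: 0.005
gripper_force: 0.0
```

```bash
python3 -c "
from h import *
go(polar(0.6,22,84),polar(0.6,60,84))
for n in ('side',): c=cam(n); cv2.imwrite('pics/d.png',cv2.resize(c['pixels'][150:300,190:350,::-1],(640,600)))"
```

```text
[513.9 -66.   84. ] shift m [ 0.0014 -0.004   0.0013] turn [ 0.0002 -0.0002 -0.0575]
[496.  -32.5  84. ] shift m [0.0036 0.0339 0.0013] turn [ 0.0002 -0.0002 -0.0575]
F [ 0.5 -0.1  0.1] pos [513.5 -61.8  85.3] clock 3.7833 gap 0.005
```

View pics/d.png

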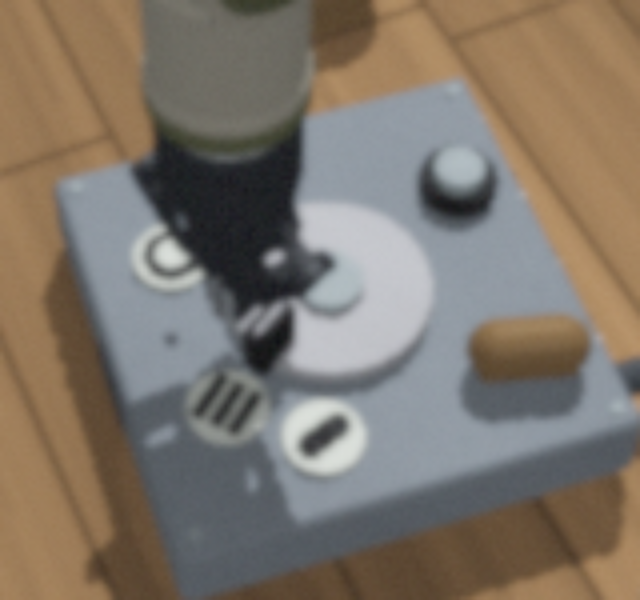

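The side view shows the tab at (268,340) pointing at the slices badge, and the contact force is gone, so it has snapped into the click. I'll back off sideways, then lift.

Call:
jog_arm(
  steps=[
    [0.001,0.015,0,0,0,0,1],
    [0.002,0.03,-0.005,0,0,0,1],
    [0.002,0.035,-0.04,0,0,0,1],
    [0.002,0.035,-0.08,0,0,0,1],
    [0.002,0.035,-0.1,0,0,0,1],
    [0.002,0.035,-0.1,0,0,0,1],
  ],
)

```text
clock: 4.33
eef_pos: [498.9, -30.1, 189.5]
ee_rot: [0.003, -0.216, 0.976, -0.001]
wrist_force: [-0.0, 0.3, 0.3]
finger_gap: 0.0
gripper_force: 0.0
```

```bash
python3 -c "
from h import *
a=np.pi+YAW+.3
go((np.array([680,-19.5,180]),a),(np.array([680,-19.5,90]),a))"
```

```text
[680.  -19.5 180. ] shift m [-0.1686 -0.0668  0.0107] turn [-0.0019  0.0064  0.2445]
[680.  -19.5  90. ] shift m [-0.1681 -0.0665  0.1007] turn [-0.0019  0.0064  0.2445]
F [-0.   0.3  0.3] pos [498.9 -30.1 189.5] clock 4.3333 gap 0.0
```

Call:
jog_arm(
  steps=[
    [-0.169,-0.067,0.008,0,0,0.24,1],
    [-0.169,-0.067,0.008,0,0,0.24,1],
    [-0.169,-0.067,0.008,0,0,0.24,1],
    [-0.169,-0.067,0.008,0,0,0.24,1],
    [-0.169,-0.067,0.008,0,0,0.24,1],
    [-0.169,-0.067,0.008,0,0,0.24,1],
    [-0.169,-0.067,0.008,0,0,0.24,1],
    [-0.169,-0.067,0.008,0,0,0.24,1],
    [-0.169,-0.067,0.008,0,0,0.24,1],
  ],
)

```text
clock: 5.08
eef_pos: [677.0, -20.0, 177.1]
ee_rot: [-0.001, -0.098, 0.995, -0.0]
wrist_force: [-0.5, -0.9, 0.7]
finger_gap: -0.002
gripper_force: 0.0
```

```bash
python3 -c "
from h import *
a=np.pi+YAW+.3
go((np.array([680,-19.5,90]),a))
c=cam('side'); cv2.imwrite('pics/e.png',cv2.resize(c['pixels'][150:300,190:350,::-1],(640,600)))
print(np.subtract(proj(c,polar(.6,0,104,56)[0]),(190,150))*4, np.subtract(proj(c,[680,-19.5,82]),(190,150))*4)"
```

```text
[680.  -19.5  90. ] shift m [-0.0031 -0.0001  0.0871] turn [-0.     -0.0013  0.0057]
F [-0.5 -0.9  0.7] pos [677.  -20.  177.1] clock 5.0833 gap -0.002
[268.57161543 314.39396497] [458.04884746 162.6285891 ]
```

View pics/e.png

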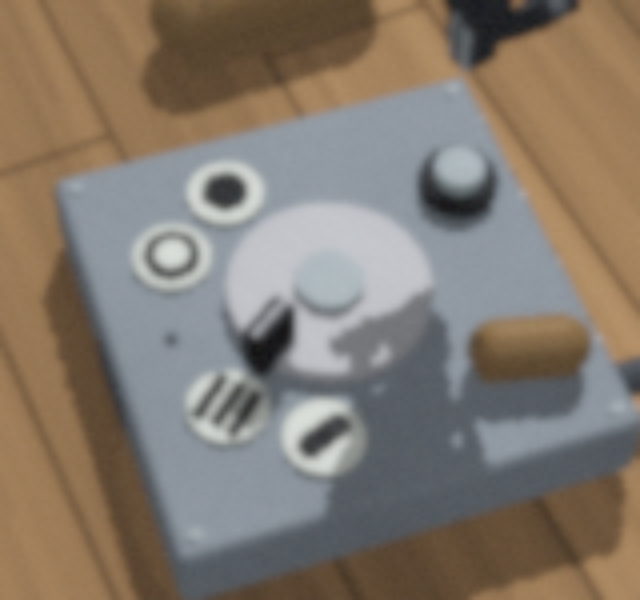

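The side view shows the selector clear of the gripper. The tab's line centre is at about (270,318) against a predicted (269,314) for +0.6, so it points at the slices badge. The button at (458,168) is also where predicted. Now I'll go down to press it.

Call:
jog_arm(
  steps=[
    [-0.003,0,0.035,0,0,0,1],
    [-0.003,0,0.06,0,0,0,1],
    [-0.003,0,0.075,0,0,0,1],
    [-0.003,0,0.083,0,0,0,1],
    [-0.003,0,0.087,0,0,0,1],
    [-0.003,0,0.087,0,0,0,1],
    [-0.003,0,0.087,0,0,0,1],
  ],
)

```text
clock: 5.72
eef_pos: [681.8, -19.4, 91.3]
ee_rot: [0.001, -0.098, 0.995, -0.0]
wrist_force: [0.4, 1.1, -0.4]
finger_gap: -0.002
gripper_force: 0.0
```

Call:
jog_arm(
  steps=[
    [0,0,0.002,0,0,0,1],
    [0,0,0.004,0,0,0,1],
    [0,0,0.006,0,0,0,1],
    [0,0,0.008,0,0,0,1],
    [0,0,0.008,0,0,0,1],
  ],
)

```text
clock: 6.13
eef_pos: [681.4, -19.3, 82.1]
ee_rot: [0.0, -0.098, 0.995, -0.0]
wrist_force: [-0.1, 0.1, 0.7]
finger_gap: -0.001
gripper_force: 0.7
```

Call:
jog_arm(
  steps=[
    [0,0,0.001,0,0,0,1],
    [0,0,0.002,0,0,0,1],
    [0,0,0.003,0,0,0,1],
    [0,0,0.004,0,0,0,1],
    [0,0,0.004,0,0,0,1],
  ],
)

```text
clock: 6.55
eef_pos: [681.4, -19.4, 78.3]
ee_rot: [0.0, -0.098, 0.995, -0.0]
wrist_force: [0.3, -0.6, 4.1]
finger_gap: 0.001
gripper_force: 1.8
```

Call:
jog_arm(
  steps=[
    [0,0,0.001,0,0,0,1],
    [0,0,0.002,0,0,0,1],
    [0,0,0.003,0,0,0,1],
    [0,0,0.004,0,0,0,1],
    [0,0,0.004,0,0,0,1],
    [0,0,0.004,0,0,0,1],
  ],
)

```text
clock: 7.05
eef_pos: [681.5, -19.3, 76.0]
ee_rot: [0.0, -0.098, 0.995, -0.0]
wrist_force: [-6.5, -0.8, 17.1]
finger_gap: 0.003
gripper_force: 9.1
```

The button is bottomed: 6 mm of travel and 17 N, past the 5 N spring. Now I'll release it and retreat.

Call:
jog_arm(
  steps=[
    [0,0,-0.005,0,0,0,1],
    [0,0,-0.015,0,0,0,1],
    [0,0,-0.05,0,0,0,1],
    [0,0,-0.09,0,0,0,1],
    [0,0,-0.13,0,0,0,1],
    [0,0,-0.13,0,0,0,1],
    [0,0,-0.13,0,0,0,1],
  ],
)

```text
clock: 7.63
eef_pos: [682.7, -19.3, 207.3]
ee_rot: [0.003, -0.098, 0.995, -0.0]
wrist_force: [-0.6, 0.7, -1.1]
finger_gap: -0.003
gripper_force: 0.0
```

```bash
python3 -c "
from h import *
go(polar(0,0,200))
c=cam('side'); cv2.imwrite('pics/f.png',cv2.resize(c['pixels'][130:384,190:420,::-1],(540,596)))
W=np.linalg.inv(c['T']);z=[]
u0,v0=map(round,proj(c,[680,-19.5,82]))
for u in range(u0-2,u0+3):
  for v in range(v0-1,v0+3):
    d=c['depth'][v,u]; z.append((W@[(u-c['cx'])/c['f']*d,(v-c['cy'])/c['f']*d,d,1])[2])
print('button z',np.median(z))"
```

```text
[517.7 -51.8 200. ] shift m [0.1681 0.0005 0.0064] turn [-1.000e-04  5.100e-03  3.061e-01]
F [-0.6  0.7 -1.1] pos [682.7 -19.3 207.3] clock 7.6333 gap -0.003
button z 81.77615684491496
```

View pics/f.png

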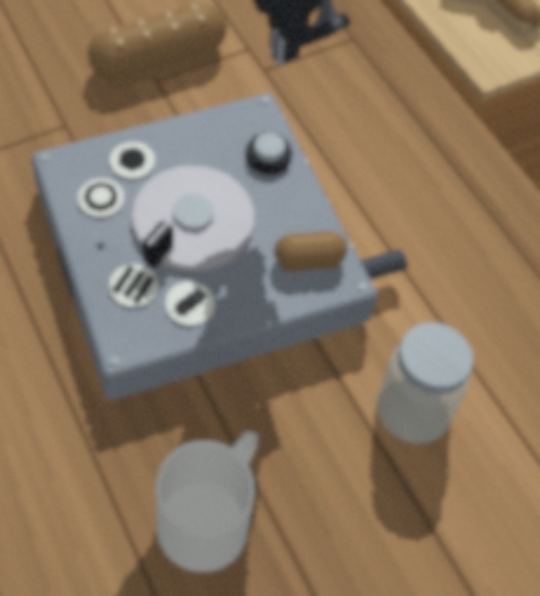

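The side view shows the tab (157,243) pointing at the slices badge (133,285). The button (269,148) is back up at z≈82, the rusk, loaf, mug and jar are where they were, and the gripper is clear.

```bash
python3 -c "
from cell import ticket
print(ticket.hand_in())"
```

```text
the job is handed in; nothing more can be done
None
```

The drier is set to the three-slices badge (selector at +0.6), the start button was pressed fully down and has come back up, nothing else was moved, and the job is handed in.

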